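# Hold the centrifuge lid open for a rotor clean

### The job

The stay of the bench centrifuge's lid is out for repair, so the lid drops shut by itself, and a colleague is about to clean the rotor. Lay the flat brush and the rotor spanner flat, each in its own shaped compartment of the white tool tray, and let go of them; then raise the lid to 60 degrees from shut and finish the job still holding it steady there. Do not let the lid slam, and leave everything else on the bench where it is.

Things in the scene. Friction and masses are not known exactly. Their poses are not given: they have to be found in the camera images.
- centrifuge: small white bench centrifuge with a grey lid, fixed, 239 mm deep (x) x 226 mm wide (y), 140 mm tall with the lid shut. Origin: centre of its underside on the bench; own -x is the front (sloping control panel), own +x the back, z up. It may stand on the left or the right of the bench, and be turned.
- lid (a joint): lid angle in rad: 0 shut (level), growing as the front edge rises; 60 degrees is 1.047; a stop at 1.40. No spring, almost no friction: let go at any angle it falls shut. Lid mass 0.25 to 0.5 kg.
- lid_tongue (a point): grip point in the lid's flat ribbed grip tongue, which sticks out 50 mm from the middle of the lid's front edge, 36 mm wide (along the hinge), 14 mm thick. Point: mid width and thickness, 18 mm behind the tip, 217 mm from the hinge, 128 mm above the bench when shut; 60 mm free below it. -x points out along the tongue, y along the hinge. Pinched across its width from above, it turns between the pads as the lid rises.
- lid_hinge (a point): middle of the lid's hinge line, at the back of the centrifuge, 100 mm behind its origin (own +x) and 128 mm up; the hinge line runs along the centrifuge's y axis. Opening is a positive turn about +y (the tongue swings up and towards +x).
- tray: white tool tray, fixed, 218 (x) x 192 (y) x 18 mm. Origin: centre of underside. Floor 4 mm thick, walls 14 mm above it. Two compartments along x, each a 32 mm wide handle channel at the -x end and a head bay at the +x end (x 32 to 105): brush's at y = 50 (bay 62 wide), spanner's at y = -50 (bay 48 wide). A finger trough with no walls crosses the tray from x = -40 to 20. On the left or right; +x roughly to the robot's left.
- brush_place (a point): point on the tray's floor, in the brush's compartment, where the brush's origin belongs; axes as the tray's.
- spanner_place (a point): point on the tray's floor, in the spanner's compartment, where the spanner's origin belongs; axes as the tray's.
- brush: flat brush with a pale wooden handle, lying on the bench: 190 mm long. Origin: underside, mid length; +x towards the bristles. Handle 18 mm wide, 12 mm thick from x = -95 to 42 mm; head 46 mm wide, 13 mm thick from x = 40 to 95 mm. 60 g. Grip it at x = -10 mm: that part comes to lie in the tray's finger trough.
- brush_head (a point): centre of the brush's head, 68 mm from its origin along +x.
- spanner: open-ended rotor spanner with a grey plastic handle, lying on the bench: 165 mm long. Origin: underside, 85 mm from the handle's end; +x towards the jaw. Handle 16 mm wide, 10 mm thick from x = -85 to 20, steel shank 13 wide, 6 thick to x = 52, jaw 36 wide, 8 thick from x = 49 to 80. About 90 g. Grip it at x = -10 mm: that part comes to lie in the tray's finger trough.
- spanner_head (a point): centre of the spanner's jaw, 62 mm from its origin along +x.
- reagent_bottle: bystander, to be left alone: brown glass bottle, 68 mm across, 150 mm tall, standing near the robot, to the right. Origin: centre of its underside.
- beaker: bystander, to be left alone: glass beaker, 70 mm across, 90 mm tall, standing at the far side. Origin: centre of its underside.
- tube_rack: bystander, to be left alone: grey rack with small tubes, 70 x 120 mm, 50 mm tall, standing near the robot, to the right. Origin: centre of its underside.
- marker: bystander, to be left alone: marker pen, 140 mm long, 12 mm thick, lying near the robot in front of the tools. Origin: centre of its underside.
- vial: bystander, to be left alone: glass vial with a crimped cap, 22 mm across, 75 mm tall, standing near the robot. Origin: centre of its underside.
- tip_box: bystander, to be left alone: pipette tip box, 89 x 124 mm, 70 mm tall, to the right. Origin: centre of its underside.
- wash_bottle: bystander, to be left alone: white squeeze bottle with a bent spout, 68 mm across, 190 mm tall, to the left. Origin: centre of its underside.

How it is judged:
By the outcome, as a careful person would: the job done as asked, in the order asked, and still so for the second after the job is handed in, while the arm keeps its last pose, push and grip.
It also fails if it takes over 62 s, if anything falls off the work surface, if the arm or the gripper's body presses on something with over 40 N, if the wrist force passes 120 N, or if a joint passes its speed limit or range.

### The arm

A 6-joint arm with a two-finger parallel gripper is mounted at the origin on the work surface. World frame = base frame: x ahead of the robot, y to its left, z up, the work surface at z = 0. Lengths are in m, angles in rad, forces in N, time in s.
With the tool pointing down it reaches from about 0.275 to 0.85 m from the base axis. Payload 19 kg.
Tool frame: the origin (TCP) lies at the very end of the fingers, on their centre line; the grasp point (between the pads) lies 19 mm behind it (env.tcp_to_grasp is the distance from the TCP to the grasp point, in m); z points along the fingers, y is the direction in which the jaws open and shut (so a half turn about z gives the same grasp; the last joint's range is limited). The gripper opens to 85 mm and grips with 20 to 120 N. Pads are 22 mm wide; open, the fingers measure 114 mm over their backs; the gripper's body (76 mm by 85 mm) begins 54 mm behind the grasp point. The pads swing forward as they close: fully open they stand 13 mm farther back than shut.
Start: joints at [-1.434, 0.15, 1.437, -0, 1.554, -0.134], TCP at [0.154, -0.554, 0.231] pointing down, gripper open.
Joint ranges: [-2.8, 2.8], [-0.68, 2.1], [0.12, 2.68], [-1.39, 4.53], [0.16, 2.79], [-2.81, 2.81]. Speed limits (rad/s): [1.89, 1.89, 2.22, 3.01, 3.01, 3.01].

### API

Orientations are given as a rotation vector (axis times angle).
In Python, from bench import env gives the robot as it stands. The module is installed in compiled form; this text tells all that it offers.
- The arm moves only by the shell command python3 -m creep 'ROWS' [OPENING]. ROWS is JSON, a list of rows, each a list of 4 numbers: the shift along the tool's x, y, z in cm, then the turn about the tool's z in rad. In form: [[x, y, z, turn], ...]. A call has exactly 8 rows; each row is the pose to reach, as a shift and turn from the pose commanded when the call began, along the tool's axes at that moment; what a row does not reach only later rows make up. A row lasts 1/10 s, in which the tool goes at most 50 mm and 8.59 degrees, less where a joint would pass 70% of its speed; a pose out of reach is approached as far as the arm can. A call with a gripper value outside its range is refused whole. OPENING is the opening, from 0 (shut) to 1 (fully open), set as the call begins (- or left out, the last holds). The fingers move at their own pace and stop on an object; the grip force is fixed at half the most. Time passes only in rows, so rows that repeat a pose let the fingers close, or fill a call up. It gives the time, the measured TCP pose, the force and the opening at its end, in the units of the state.
- env.observe(): the state, without advancing time (a new reading comes with each control period).
- env.capture(name): name is "side" or "top" or "wrist"; returns (picture, depth): 480x640x3 uint8, red, green, blue; 480x640 float32, m along the optical axis (not along the pixel's ray), 0 where there is no reading.
- env.camera_info(name): a dict with "fx", "fy", "cx", "cy" (pixels), "k1" (the pictures are not rectified: a ray, as slopes to the right and down, at radius r is drawn at 1 + k1 r^2 times it, then the intrinsics apply), "world_from_camera" (4x4, takes a point from camera to world coordinates); the wrist camera has in their place "tool_from_camera" (4x4, takes a point from camera to tool coordinates, whose origin is the TCP and whose axes are the flange's). Camera axes: x right, y up, looking along -z (the intrinsics and any distortion apply to the point x, -y, -z); pixel columns grow to the right and rows downward; lengths in m; the calibration is good to about 2 mm. A picture is of the moment at which its call begins: read the wrist's pose just before it. camera_info takes no time and is no camera call.
- env.close_job(): hands the job in, once; it reports no verdict.
The state is a dict: "time": time; "joint_pos": joint angles; "dq": joint speeds; "tau": joint torques, N m; "eef_pos": TCP position; "ee_rot": TCP orientation; "contact_force": force on the tool from outside, world axes, zero at the start; "moment": the same for the moment, N m; "finger_gap": finger opening in m.
Only numpy, scipy, OpenCV 4.12 (cv2) and the standard library are available. Lean on these libraries where they do the work, as an engineer would, in place of code of your own. Each camera call takes 0.05 s, during which the arm holds its last target.

## Working session

There is one attempt and no reset: what is moved stays moved. The work goes in short steps, Python scripts to look and compute and a shell command to move; the robot and the scene stay as the last step left them, time stands still between calls to the robot, and variables do not carry over. Pictures are saved under pics/ and viewed, and the job is handed in when it is done.

```bash
mkdir -p pics; ls; cat > h.py <<'E'
import numpy as np, cv2, json
from scipy.spatial.transform import Rotation as R
from bench import env
def cap(name,fn=None):
    s=env.observe(); im,d=env.capture(name)
    if fn: cv2.imwrite('pics/'+fn+'.png',im[:,:,::-1]); np.savez('pics/'+fn+'.npz',im=im,d=d,p=s['eef_pos'],r=s['ee_rot'])
    return im,d,s
def wfc(name,p=None,r=None):
    i=env.camera_info(name)
    if name!='wrist': return np.array(i['world_from_camera'])
    T=np.eye(4);T[:3,:3]=R.from_rotvec(r).as_matrix();T[:3,3]=p
    return T@np.array(i['tool_from_camera'])
def rays(name,uv,p=None,r=None):
    i=env.camera_info(name);uv=np.atleast_2d(np.array(uv,float))
    a=np.c_[(uv[:,0]-i['cx'])/i['fx'],(uv[:,1]-i['cy'])/i['fy']]
    x=a.copy()
    for _ in range(30): x=a/(1+i['k1']*(x**2).sum(1,keepdims=True))
    d=np.c_[x[:,0],-x[:,1],-np.ones(len(x))]
    T=wfc(name,p,r)
    return T[:3,3],d@T[:3,:3].T
def onplane(name,uv,z,p=None,r=None):
    o,d=rays(name,uv,p,r); t=(z-o[2])/d[:,2]
    return o+d*t[:,None]
def withdepth(name,uv,depth,p=None,r=None):
    o,d=rays(name,uv,p,r); return o+d*np.array(depth).reshape(-1,1)
def state():
    s=env.observe(); print('t',round(s['time'],2),'p',np.round(s['eef_pos'],4),'r',np.round(s['ee_rot'],3),'F',np.round(s['contact_force'],1),'gap',round(s['finger_gap'],4)); return s
E
python3 - <<'E'
from h import *
for n in('side','top','wrist'):
    cap(n,n+'0'); i=env.camera_info(n); print(n,{k:np.round(v,3).tolist() for k,v in i.items()})
s=state(); print(np.round(s['joint_pos'],3)); print(R.from_rotvec(s['ee_rot']).as_matrix().round(3), env.tcp_to_grasp)
E
```

```text
pics
side {'fx': 599.201, 'fy': 599.201, 'cx': 312.371, 'cy': 234.073, 'k1': -0.049, 'world_from_camera': [[-0.74, 0.379, -0.556, -0.254], [-0.673, -0.422, 0.608, 0.931], [-0.004, 0.824, 0.567, 0.939], [0.0, 0.0, 0.0, 1.0]]}
top {'fx': 535.229, 'fy': 535.229, 'cx': 327.127, 'cy': 233.145, 'k1': -0.024, 'world_from_camera': [[0.011, 0.998, -0.068, 0.469], [-1.0, 0.011, 0.007, 0.024], [0.008, 0.068, 0.998, 1.558], [0.0, 0.0, 0.0, 1.0]]}
wrist {'fx': 349.863, 'fy': 349.863, 'cx': 319.683, 'cy': 233.514, 'k1': -0.037, 'tool_from_camera': [[-0.001, 0.964, 0.265, 0.066], [1.0, 0.001, 0.0, 0.0], [-0.0, 0.265, -0.964, -0.143], [0.0, 0.0, 0.0, 1.0]]}
t 0.15 p [ 0.1538 -0.5539  0.2308] r [-3.112 -0.424  0.   ] F [ 0.3 -0.1 -1.1] gap 0.0851
[-1.434  0.151  1.438 -0.     1.554 -0.134]
[[ 0.964  0.268 -0.   ]
 [ 0.268 -0.964  0.001]
 [ 0.    -0.001 -1.   ]] 0.0187
```

View pics/top0.png

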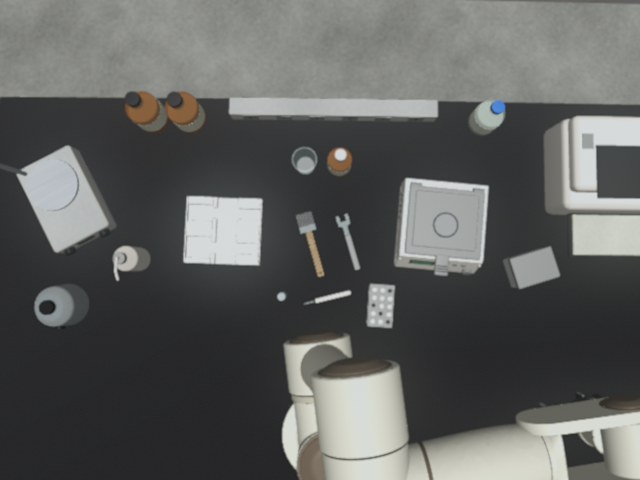

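View pics/side0.png

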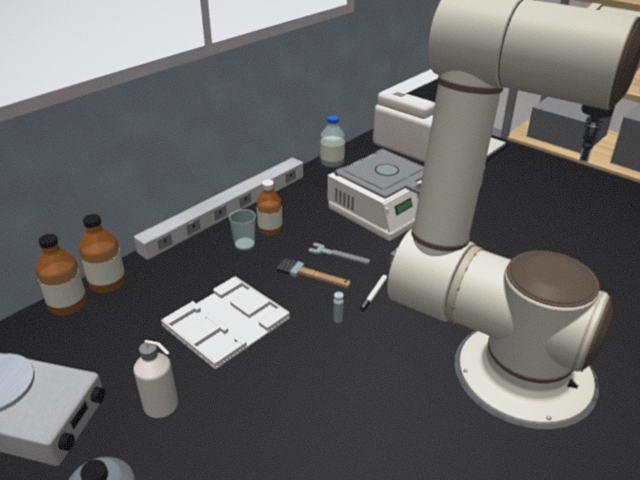

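View pics/wrist0.png

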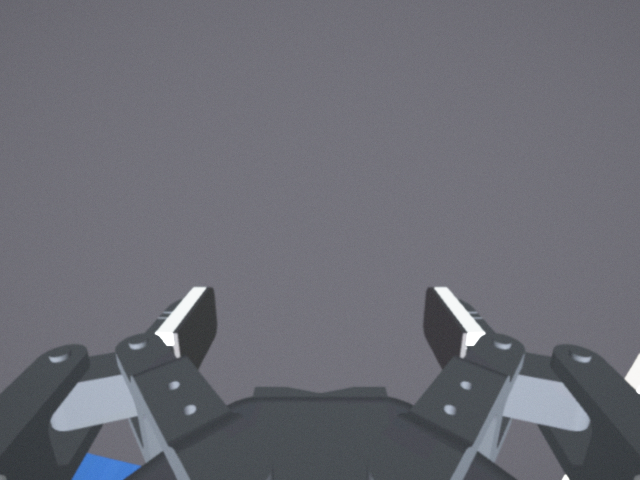

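Top view: brush about (311,243), spanner (347,240), tray (223,231), centrifuge (442,226) with tongue at (442,268); bystanders lie around these. I'll zoom in and measure.

```bash
python3 - <<'E'
from h import *
im=cv2.imread('pics/top0.png')
cv2.imwrite('pics/crop1.png',cv2.resize(im[180:300,170:370],None,fx=4,fy=4,interpolation=cv2.INTER_CUBIC))
cv2.imwrite('pics/crop2.png',cv2.resize(im[165:315,340:540],None,fx=4,fy=4,interpolation=cv2.INTER_CUBIC))
E
```

```text
(no output)
```

View pics/crop1.png

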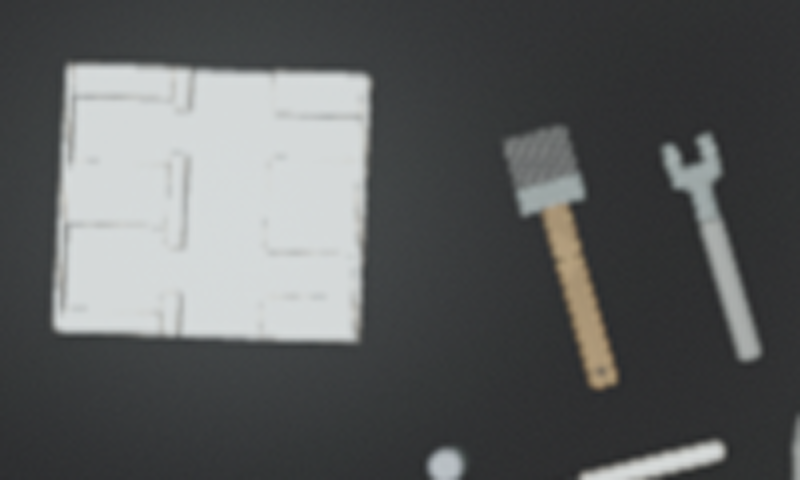

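View pics/crop2.png

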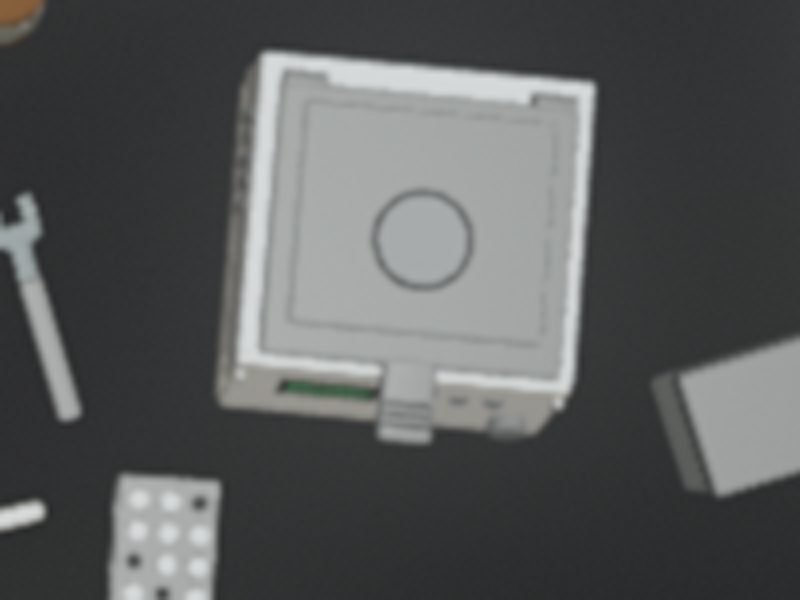

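Crop: tray bays on the left (image), the wide (brush) bay at the bottom, spanner bay at the top, so tray +x is world +y; both tools point away from the robot; the tongue points toward the robot.

```bash
cat > m.py <<'E'
from h import *
z=np.load('pics/top0.npz');im=z['im'];d=z['d']
hsv=cv2.cvtColor(im,cv2.COLOR_RGB2HSV);g=im.max(2).astype(int)
def blob(mask,roi):
    m=np.zeros(mask.shape,np.uint8);x0,y0,x1,y1=roi;m[y0:y1,x0:x1]=mask[y0:y1,x0:x1]
    n,l,st,c=cv2.connectedComponentsWithStats(m);k=1+np.argmax(st[1:,4]);return l==k
def pts(b,zz):
    v,u=np.nonzero(b); return onplane('top',np.c_[u,v],zz)
def rect(P):
    return cv2.minAreaRect((P[:,:2]*1000).astype(np.float32))
t=blob(g>120,(175,185,275,280))
P=pts(t,0.009);r=rect(P);print('tray z9 rect',r,np.median(withdepth('top',np.argwhere(t)[:,::-1],d[t])[:,2]))
for zz in(0,.018): print(zz,cv2.boxPoints(rect(pts(t,zz))).round(1).tolist())
for nm,roi,L,zt in(('brush',(290,205,330,282),190,.012),('spanner',(333,205,362,275),165,.009)):
    b=blob(g>75,roi);P=pts(b,zt)[:,:2]
    r=rect(P);print(nm,b.sum(),r)
    dz=withdepth('top',np.argwhere(b)[:,::-1],d[b])[:,2];print(' z',np.percentile(dz,[10,50,90]).round(4))
    # axis from handle : lower-x part
    c=P.mean(0);_,_,V=np.linalg.svd(P-c);a=V[0]*np.sign(V[0][0]);s=(P-c)@a
    lo=s.min();h=(s<lo+.09)&(s>lo+.006);Q=P[h];cq=Q.mean(0);_,_,V=np.linalg.svd(Q-cq);a=V[0]*np.sign(V[0][0]);n=np.array([-a[1],a[0]])
    s=(P-cq)@a;w=(P-cq)@n
    print(' ang',np.degrees(np.arctan2(a[1],a[0])),'len',np.ptp(s),'range',s.min(),s.max())
    for k in np.arange(s.min(),s.max(),.015):
        q=(s>=k)&(s<k+.015);print('  ',round(k-s.min(),3),np.round([w[q].min(),w[q].max(),w[q].mean()],4))
    e=cq+a*s.min(); off=.095 if nm=='brush' else .085
    mid=cq+a*((s.min()+s.max())/2)
    print(' end',e,' origin(from end)',e+a*off,'origin(mid)',mid+(0 if nm=='brush' else a*.0025),'tip',cq+a*s.max())
E
python3 m.py
```

```text
tray z9 rect ((579.842529296875, 316.8619384765625), (223.9116973876953, 197.12400817871094), 88.54027557373047) 0.00693541922882579
0 [[478.5, 208.5], [676.7000122070312, 203.5], [682.5, 428.6000061035156], [484.29998779296875, 433.70001220703125]]
0.018 [[478.3999938964844, 206.39999389648438], [674.2999877929688, 201.39999389648438], [680.0, 423.8999938964844], [484.1000061035156, 428.8999938964844]]
brush 729 ((540.7921142578125, 58.81746292114258), (193.7799072265625, 51.28498077392578), 14.782071113586426)
 z [-0.0007  0.0098  0.015 ]
 ang 16.611970805160762 len 0.19365501471039073 range -0.04799471094380409 0.14566030376658665
   0.0 [-0.0116  0.0113 -0.0003]
   0.015 [-0.0112  0.0118  0.0002]
   0.03 [-0.0116  0.0118  0.0002]
   0.045 [-0.0116  0.011  -0.0004]
   0.06 [-0.0116  0.011  -0.0002]
   0.075 [-0.0112  0.0118  0.0003]
   0.09 [-0.0112  0.0107 -0.0001]
   0.105 [-0.012   0.0119  0.0001]
   0.12 [-0.012   0.0222  0.0006]
   0.135 [-0.0251  0.0262  0.0002]
   0.15 [-0.0255  0.0258  0.0005]
   0.165 [-0.0235  0.0247  0.0004]
   0.18 [-0.0231  0.0243  0.0005]
 end [0.448
[... 216 characters left out ...]
 18.942035675048828)
 z [-0.0012  0.006   0.0121]
 ang 17.313085327019518 len 0.16836857034549507 range -0.04806744406199701 0.12030112628349805
   0.0 [-0.0099  0.0095 -0.    ]
   0.015 [-0.0096  0.0098  0.0002]
   0.03 [-0.01    0.01    0.0002]
   0.045 [-0.0097  0.0097 -0.0001]
   0.06 [-0.01    0.01    0.0001]
   0.075 [-0.0098  0.0097 -0.0002]
   0.09 [-0.0104  0.0099 -0.0005]
   0.105 [-0.009   0.0088  0.    ]
   0.12 [-0.0147  0.0157 -0.0005]
   0.135 [-0.0209  0.0196 -0.0008]
   0.15 [-0.0215  0.0201 -0.0006]
   0.165 [-0.0184  0.0184  0.0004]
 end [ 0.46933384 -0.07587567]  origin(from end) [ 0.55048273 -0.05058027] origin(mid) [ 0.55209071 -0.05007904] tip [ 0.63007411 -0.02577038]
```

```bash
cat >> h.py <<'E'
def plan(target,yawdeg=None):
    s=env.observe();M=R.from_rotvec(s['ee_rot']).as_matrix()
    v=M.T@(np.array(target)-s['eef_pos'])*100
    y=np.degrees(np.arctan2(M[1,0],M[0,0]))
    print('from',np.round(s['eef_pos'],4),'yaw',round(y,2),'-> shift cm',np.round(v,2),'turn',None if yawdeg is None else round(-np.radians(yawdeg-y),3))
E
python3 - <<'E'
from h import *
plan([.532,.054,.231],16.6)
i=[(441.3,275.5),(441.5,257),(434.7,275),(448,275.5)]
print(onplane('top',i,.135).round(4))
# white top corners of centrifuge
c=[(340+265/4,165+52/4),(340+595/4,165+82/4),(340+567/4,165+395/4),(340+240/4,165+372/4)]
print(onplane('top',c,.125).round(4))
print(onplane('top',[(281,296)],.075), onplane('top',[(223,231)],.018))
E
```

```text
from [ 0.1538 -0.5539  0.2308] yaw 15.52 -> shift cm [ 5.271e+01 -4.845e+01  3.000e-02] turn -0.019
[[ 0.4566 -0.2906  0.135 ]
 [ 0.5058 -0.2913  0.135 ]
 [ 0.4577 -0.273   0.135 ]
 [ 0.4568 -0.3085  0.135 ]]
[[ 0.7188 -0.1985  0.125 ]
 [ 0.7013 -0.423   0.125 ]
 [ 0.489  -0.402   0.125 ]
 [ 0.5021 -0.1819  0.125 ]]
[[0.39503942 0.13900407 0.075     ]] [[0.5767196  0.31371804 0.018     ]]
```

```bash
python3 -m creep '[[3.5,-3.2,0,0],[7,-6.4,0,0],[10.5,-9.6,0,0],[14,-12.8,0,0],[17.5,-16,0,0],[21,-19.2,0,0],[24.5,-22.4,0,0],[28,-25.6,0,0]]' 1 && python3 -m creep '[[3.5,-3.2,0,0],[7,-6.4,0,0],[10.5,-9.6,0,0],[14,-12.8,0,0],[17.5,-16,0,0],[21,-19.2,0,0],[24.7,-22.9,0,-0.019],[24.7,-22.9,0,-0.019]]'
python3 - <<'E'
from h import *
cap('wrist','w1'); state()
E
```

```text
time: 0.95
eef_pos: [0.3556, -0.2306, 0.2313]
ee_rot: [3.113, 0.423, 0.0]
contact_force: [1.1, -1.5, 0.2]
finger_gap: 0.0852
time: 1.75
eef_pos: [0.5332, 0.0586, 0.2305]
ee_rot: [-3.106, -0.461, 0.001]
contact_force: [0.0, -0.4, -0.4]
finger_gap: 0.0853
t 1.8 p [0.5324 0.0568 0.2305] r [-3.107e+00 -4.590e-01  2.000e-03] F [ 0.6  0.8 -0.3] gap 0.0855
```

View pics/w1.png

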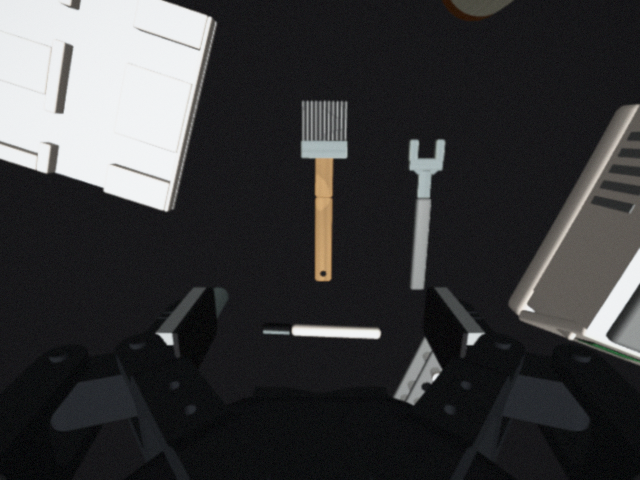

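Wrist view: brush from (323,281) to (325,100), nearly aligned with the tool x; spanner (418,290)-(427,140); tray at upper left. Measure both on their top planes.

```bash
cat > mw.py <<'E'
from h import *
import sys
def tool(fn,roi,zt,kind,thr=70):
    z=np.load('pics/%s.npz'%fn);im=z['im'];g=im.max(2).astype(int)
    m=np.zeros(g.shape,np.uint8);x0,y0,x1,y1=roi;m[y0:y1,x0:x1]=(g>thr)[y0:y1,x0:x1]
    m=cv2.morphologyEx(m,cv2.MORPH_CLOSE,np.ones((5,5),np.uint8))
    n,l,st,c=cv2.connectedComponentsWithStats(m);k=1+np.argmax(st[1:,4]);b=l==k
    v,u=np.nonzero(b);P=onplane('wrist',np.c_[u,v],zt,z['p'],z['r'])[:,:2]
    c=P.mean(0);_,_,V=np.linalg.svd(P-c);a=V[0]
    s=(P-c)@a
    if abs(s.min())<abs(s.max()): pass
    # head end = wider end
    n=np.array([-a[1],a[0]]);w=(P-c)@n
    if np.ptp(w[s<s.min()+.04])>np.ptp(w[s>s.max()-.04]): a=-a;s=-s
    lo=s.min();h=(s<lo+.09)&(s>lo+.006);Q=P[h];cq=Q.mean(0);_,_,V=np.linalg.svd(Q-cq);a=V[0]*np.sign(V[0]@a);n=np.array([-a[1],a[0]])
    s=(P-cq)@a;w=(P-cq)@n
    hh=s<s.min()+.09
    o=cq+a*((s.min()+s.max())/2+(0 if kind=='brush' else .0025))
    print(fn,kind,'len',np.ptp(s).round(4),'hw',np.ptp(w[hh]).round(4),'headw',np.ptp(w).round(4),'ang',np.degrees(np.arctan2(a[1],a[0])).round(2),'origin',o.round(4),'grip',(o-.01*a).round(4))
    return o,a
E
python3 - <<'E'
from mw import *
o,a=tool('w1',(290,90,360,300),.012,'brush',60)
tool('w1',(395,125,460,300),.009,'spanner',60)
s=env.observe()
plan([*(o-.01*a),.10],np.degrees(np.arctan2(a[1],a[0])))
E
```

```text
w1 brush len 0.1901 hw 0.0196 headw 0.0476 ang 16.21 origin [0.5405 0.057 ] grip [0.5309 0.0542]
w1 spanner len 0.1647 hw 0.0171 headw 0.0375 ang 16.92 origin [ 0.5508 -0.0505] grip [ 0.5412 -0.0534]
from [0.5324 0.0568 0.2305] yaw 16.82 -> shift cm [-0.2   0.21 13.05] turn 0.011
```

```bash
python3 -m creep '[[-0.2,0.2,4,0.01],[-0.2,0.2,8,0.01],[-0.2,0.2,12,0.01],[-0.2,0.2,16,0.01],[-0.2,0.2,19,0.01],[-0.2,0.2,21,0.01],[-0.2,0.2,22,0.01],[-0.2,0.2,22,0.01]]' 0.5
python3 - <<'E'
from h import *
plan([.5309,.0542,.003],16.2); print(env.observe()['finger_gap'])
E
```

```text
time: 2.6
eef_pos: [0.5298, 0.0512, 0.0106]
ee_rot: [-3.111, -0.437, 0.003]
contact_force: [0.0, 0.3, 0.4]
finger_gap: 0.0429
from [0.5298 0.0512 0.0106] yaw 15.99 -> shift cm [ 0.19 -0.26  0.76] turn -0.004
0.04289552720113075
```

```bash
python3 -m creep '[[0.1,-0.1,0.4,0],[0.2,-0.25,0.7,0],[0.2,-0.25,0.7,0],[0.2,-0.25,0.7,0],[0.2,-0.25,0.7,0],[0.2,-0.25,0.7,0],[0.2,-0.25,0.7,0],[0.2,-0.25,0.7,0]]' && python3 -m creep '[[0,0,0,0],[0,0,0,0],[0,0,0,0],[0,0,0,0],[0,0,0,0],[0,0,0,0],[0,0,0,0],[0,0,-0.5,0]]' 0
python3 - <<'E'
from h import *
state(); cap('wrist','w2')
E
```

```text
time: 3.4
eef_pos: [0.5318, 0.0548, 0.0044]
ee_rot: [-3.111, -0.438, -0.0]
contact_force: [0.7, 0.1, 0.3]
finger_gap: 0.0425
time: 4.2
eef_pos: [0.5314, 0.0548, 0.009]
ee_rot: [-3.111, -0.438, 0.001]
contact_force: [-0.5, -0.1, -1.0]
finger_gap: 0.0158
t 4.2 p [0.5314 0.0548 0.009 ] r [-3.111e+00 -4.380e-01  1.000e-03] F [-0.5 -0.1 -1. ] gap 0.0158
```

View pics/w2.png

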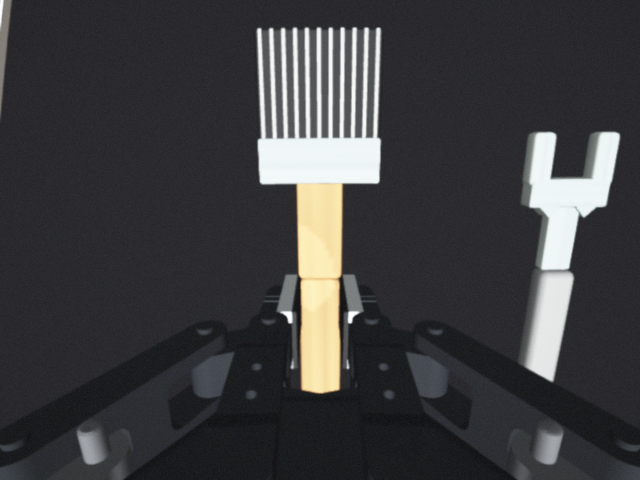

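Grasp is good: handle between the pads, gap 15.8 mm; the view shows the brush straight. Lift and carry.

```bash
python3 -m creep '[[0,0,-4,0],[0,0,-8,0],[0,0,-12,0],[0.5,-2,-13,-0.14],[1.5,-5,-13,-0.28],[2.5,-9,-13,-0.42],[3.5,-13,-13,-0.56],[4.5,-17,-13,-0.7]]' ; python3 - <<'E'
from h import *
plan([.5287,.3076,.135],88.5)
E
```

```text
time: 5.05
eef_pos: [0.5278, 0.2321, 0.1396]
ee_rot: [-2.768, -1.486, -0.001]
contact_force: [0.5, -0.7, -0.5]
finger_gap: 0.0159
from [0.5278 0.2321 0.1396] yaw 56.45 -> shift cm [ 6.34 -4.09  0.46] turn -0.559
```

```bash
python3 -m creep '[[1.5,-1,0,-0.14],[3,-2,0,-0.28],[4.5,-3,0,-0.42],[6.3,-4.1,0,-0.56],[6.3,-4.1,0,-0.56],[6.3,-4.1,0,-0.56],[6.3,-4.1,0,-0.56],[6.3,-4.1,0,-0.56]]' ; python3 - <<'E'
from h import *
state(); plan([.5287,.3076,.135],88.5); cap('wrist','w3')
E
```

```text
time: 5.85
eef_pos: [0.5292, 0.3051, 0.1394]
ee_rot: [2.258, 2.185, 0.0]
contact_force: [-0.6, -0.9, -1.4]
finger_gap: 0.0159
t 5.85 p [0.5292 0.3051 0.1394] r [2.258 2.185 0.   ] F [-0.6 -0.9 -1.4] gap 0.0159
from [0.5292 0.3051 0.1394] yaw 88.11 -> shift cm [ 0.25 -0.06  0.44] turn -0.007
```

View pics/w3.png

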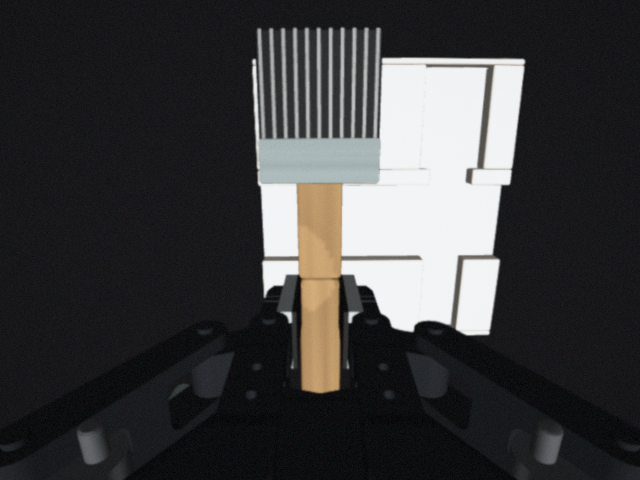

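The tray is well seen: top-rim corners near (254,60) and (523,60), lower right (490,334); the brush lies over its bay column. Check the tray pose from these.

```bash
python3 - <<'E'
from h import *
z=np.load('pics/w3.npz');im=z['im']
cv2.imwrite('pics/w3c.png',cv2.resize(im[40:350,240:540,::-1],None,fx=2.6,fy=1.9,interpolation=cv2.INTER_CUBIC))
names=['UL','UR','LRtop','baywall-end R (471,185)','chan start R(460,257)','chan R(497,257)']
uv=[(254,60),(523,60),(491,329),(430,184),(422,257),(497,257)]
for n,p in zip(names,onplane('wrist',uv,.018,z['p'],z['r'])): print(n,p.round(4))
c=np.array([.579,.3163]);ax=np.array([.0262,.9997]);ay=np.array([-.9997,.0262])
for n,p in zip(names,onplane('wrist',uv,.018,z['p'],z['r'])): q=p[:2]-c;print(n,(q@ax*1000).round(1),(q@ay*1000).round(1))
E
```

```text
UL [0.4865 0.426  0.018 ]
UR [0.6756 0.421  0.018 ]
LRtop [0.6724 0.209  0.018 ]
baywall-end R (471,185) [0.6131 0.3352 0.018 ]
chan start R(460,257) [0.6095 0.2767 0.018 ]
chan R(497,257) [0.6706 0.2746 0.018 ]
UL 107.2 95.3
UR 107.2 -93.8
LRtop -104.8 -96.2
baywall-end R (471,185) 19.7 -33.6
chan start R(460,257) -38.8 -31.5
chan R(497,257) -39.3 -92.6
```

View pics/w3c.png

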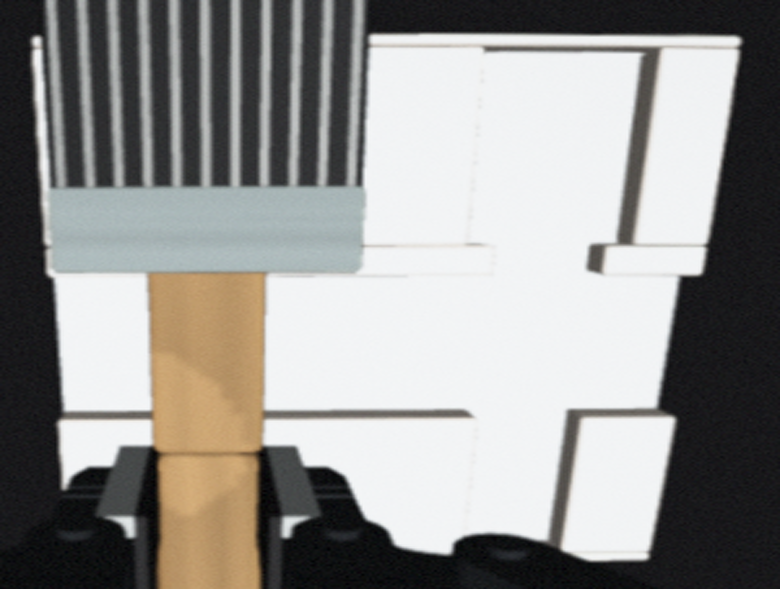

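Tray checks out (trough measured −39..20, rim 107), so lower.

```bash
python3 -m creep '[[0.2,0,3,-0.007],[0.2,0,6,-0.007],[0.2,0,9,-0.007],[0.2,0,11,-0.007],[0.2,0,12,-0.007],[0.2,0,12.5,-0.007],[0.2,0,12.9,-0.007],[0.2,0,12.9,-0.007]]' ; python3 - <<'E'
from h import *
s=state(); 
E
```

```text
time: 6.7
eef_pos: [0.5294, 0.3078, 0.0108]
ee_rot: [2.248, 2.194, 0.001]
contact_force: [0.6, 0.9, -0.3]
finger_gap: 0.0159
t 6.7 p [0.5294 0.3078 0.0108] r [2.248e+00 2.194e+00 1.000e-03] F [ 0.6  0.9 -0.3] gap 0.0159
```

```bash
python3 -m creep '[[0,0,0.1,0],[0,0,0.2,0],[0,0,0.2,0],[0,0,0.2,0],[0,0,0.2,0],[0,0,0.2,0],[0,0,0.2,0],[0,0,0.2,0]]' && python3 -m creep '[[0,0,0,0],[0,0,0,0],[0,0,0,0],[0,0,0,0],[0,0,0,0],[0,0,-1,0],[0,0,-3,0],[0,0,-6,0]]' 0.45 && python3 -m creep '[[0,0,-4,0],[0,0,-8,0],[0,0,-12,0],[0,0,-12,0],[0,0,-12,0],[0,0,-12,0],[0,0,-12,0],[0,0,-12,0]]'
python3 - <<'E'
from h import *
s=state(); cap('wrist','w4'); cap('top','top1')
E
```

```text
time: 7.5
eef_pos: [0.5293, 0.3078, 0.0086]
ee_rot: [2.248, 2.195, 0.001]
contact_force: [-0.6, 0.6, 5.5]
finger_gap: 0.016
time: 8.3
eef_pos: [0.5285, 0.3074, 0.0684]
ee_rot: [-2.247, -2.194, 0.003]
contact_force: [-0.5, 0.6, 0.1]
finger_gap: 0.0382
time: 9.1
eef_pos: [0.5289, 0.3076, 0.1875]
ee_rot: [-2.247, -2.194, 0.002]
contact_force: [0.3, 0.3, 0.2]
finger_gap: 0.0382
t 9.1 p [0.5289 0.3076 0.1875] r [-2.247e+00 -2.194e+00  2.000e-03] F [0.3 0.3 0.2] gap 0.0382
```

View pics/w4.png

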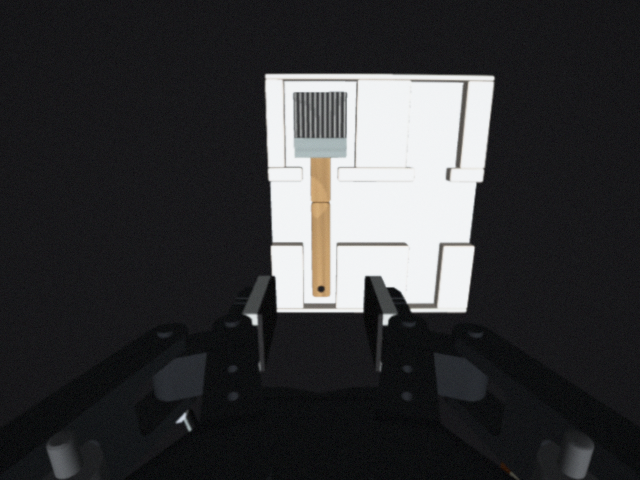

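Brush lies in its compartment: head in bay (285–356, 80–168), handle in its channel down to (320,297). Now to the spanner.

```bash
python3 - <<'E'
from h import *
plan([.5412,-.0534,.08],16.92)
E
```

```text
from [0.529  0.3076 0.1878] yaw 88.62 -> shift cm [-36.06   2.09  10.79] turn 1.251
```

```bash
python3 -m creep '[[-4,0.2,0,0.14],[-8.5,0.5,0,0.28],[-13,0.8,0,0.42],[-17.5,1,0,0.56],[-22,1.3,0,0.7],[-26.5,1.6,0,0.84],[-31,1.8,0,0.98],[-34,2,0,1.12]]' 0.5 ; python3 - <<'E'
from h import *
plan([.5412,-.0534,.08],16.92)
E
```

```text
time: 10.0
eef_pos: [0.5407, -0.0353, 0.1883]
ee_rot: [3.072, 0.654, -0.0]
contact_force: [1.1, -0.1, 0.3]
finger_gap: 0.0427
from [ 0.5407 -0.0353  0.1883] yaw 24.04 -> shift cm [-0.68  1.67 10.83] turn 0.124
```

```bash
python3 -m creep '[[-0.8,1.9,2,0.13],[-0.8,1.9,6,0.13],[-0.8,1.9,10,0.13],[-0.8,1.9,10,0.13],[-0.8,1.9,10,0.13],[-0.8,1.9,10,0.13],[-0.8,1.9,10,0.13],[-0.8,1.9,10,0.13]]' ; python3 - <<'E'
from h import *
from mw import tool
cap('wrist','w5');state()
o,a=tool('w5',(230,40,420,420),.009,'spanner',60)
plan([.5412,-.0534,.003],16.92)
E
```

```text
time: 10.8
eef_pos: [0.5422, -0.0533, 0.0897]
ee_rot: [3.106, 0.465, 0.003]
contact_force: [-0.1, 0.2, 0.3]
finger_gap: 0.0428
t 10.85 p [ 0.542  -0.0533  0.0894] r [3.107e+00 4.650e-01 2.000e-03] F [ 0.7  0.6 -0.2] gap 0.0428Traceback (most recent call last):
  File "<stdin>", line 4, in <module>
  File "mw.py", line 9, in tool
    c=P.mean(0);_,_,V=np.linalg.svd(P-c);a=V[0]
                      ~~~~~~~~~~~~~^^^^^
    u, s, vh = gufunc(a, signature=signature)
               ~~~~~~^^^^^^^^^^^^^^^^^^^^^^^^
numpy._core._exceptions._ArrayMemoryError: Unable to allocate 35.2 GiB for an array with shape (68689, 68689) and data type float64
```

View pics/w5.png

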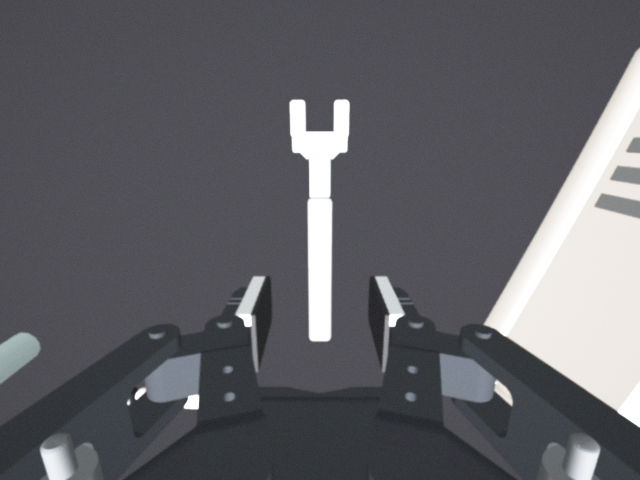

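The spanner stands centred (u=320) and straight between the pads. Descend and grip.

```bash
python3 -m creep '[[0,0,3,0],[0,0,6,0],[0,0,8,0],[-0.05,0,8.65,0],[-0.05,0,8.65,0],[-0.05,0,8.65,0],[-0.05,0,8.65,0],[-0.05,0,8.65,0]]' && python3 -m creep '[[0,0,0,0],[0,0,0,0],[0,0,0,0],[0,0,0,0],[0,0,0,0],[0,0,0,0],[0,0,-0.5,0],[0,0,-2,0]]' 0; python3 - <<'E'
from h import *
plan([.6287,.305,.135],88.5)
E
```

```text
time: 11.65
eef_pos: [0.5416, -0.0535, 0.0027]
ee_rot: [3.107, 0.465, 0.002]
contact_force: [0.4, -0.0, 0.0]
finger_gap: 0.0427
time: 12.45
eef_pos: [0.5403, -0.0532, 0.0211]
ee_rot: [-3.106, -0.464, 0.003]
contact_force: [0.1, -0.3, -0.5]
finger_gap: 0.0141
from [ 0.5403 -0.0532  0.0211] yaw 17.0 -> shift cm [ 18.91 -31.69 -11.39] turn -1.248
```

```bash
python3 -m creep '[[0,0,-4.5,0],[0,0,-9,0],[0,0,-13,0],[2,-3.5,-13,-0.14],[4,-7,-13,-0.28],[6,-10.5,-13,-0.42],[8.5,-14.5,-13,-0.56],[11,-18.5,-13,-0.7]]' && python3 -m creep '[[3.0,-1.5,0,-0.14],[6,-3,0,-0.28],[9,-4.5,0,-0.42],[12,-6,0,-0.548],[13,-7,0,-0.548],[13,-7,0,-0.548],[13,-7,0,-0.548],[13,-7,0,-0.548]]'; python3 - <<'E'
from h import *
state();plan([.6287,.305,.135],88.5)
E
```

```text
time: 13.25
eef_pos: [0.5923, 0.1574, 0.1522]
ee_rot: [2.755, 1.509, 0.001]
contact_force: [0.3, -0.4, -1.0]
finger_gap: 0.0137
time: 14.05
eef_pos: [0.6041, 0.3017, 0.1521]
ee_rot: [2.252, 2.19, -0.0]
contact_force: [-0.5, 0.1, -0.9]
finger_gap: 0.0138
t 14.05 p [0.6041 0.3017 0.1521] r [ 2.252  2.19  -0.   ] F [-0.5  0.1 -0.9] gap 0.0138
from [0.6041 0.3017 0.1521] yaw 88.39 -> shift cm [0.4  2.45 1.71] turn -0.002
```

```bash
python3 -m creep '[[0.2,1.2,2,0],[0.4,2.4,4,0],[0.4,2.4,6,0],[0.4,2.4,6,0],[0.4,2.4,6,0],[0.4,2.4,6,0],[0.4,2.4,6,0],[0.4,2.4,6,0]]'; python3 - <<'E'
from h import *
state();plan([.6287,.305,.007],88.5);cap('wrist','w6')
E
```

```text
time: 14.85
eef_pos: [0.6283, 0.3063, 0.0928]
ee_rot: [2.25, 2.192, 0.002]
contact_force: [-0.4, 0.1, -1.2]
finger_gap: 0.0138
t 14.85 p [0.6283 0.3063 0.0928] r [2.250e+00 2.192e+00 2.000e-03] F [-0.4  0.1 -1.2] gap 0.0138
from [0.6283 0.3063 0.0928] yaw 88.51 -> shift cm [-0.13  0.04  8.58] turn 0.0
```

View pics/w6.png

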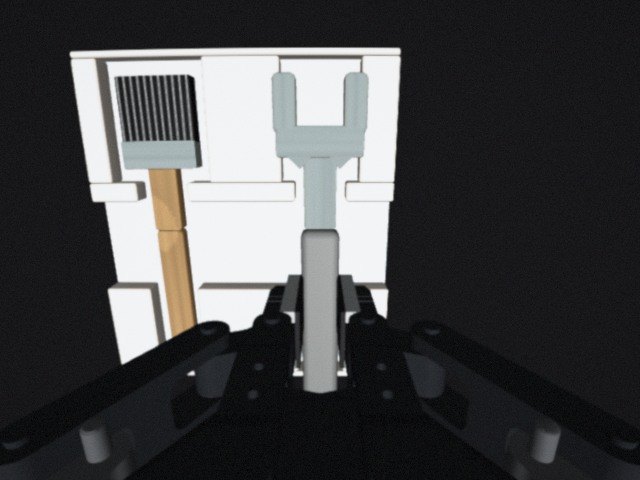

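Spanner is over its narrow bay (282–360 px) and channel. Lower.

```bash
python3 -m creep '[[-0.1,0,3,0],[-0.1,0,6,0],[-0.1,0,7.5,0],[-0.1,0,8.2,0],[-0.1,0,8.4,0],[-0.1,0,8.6,0],[-0.1,0,8.6,0],[-0.1,0,8.6,0]]' && python3 -m creep '[[0,0,0,0],[0,0,0,0],[0,0,0,0],[0,0,0,0],[0,0,0,0],[0,0,-1,0],[0,0,-3,0],[0,0,-6,0]]' 0.45 && python3 -m creep '[[0,0,-4,0],[0,0,-8,0],[0,0,-12,0],[0,0,-15,0],[0,0,-15,0],[0,0,-15,0],[0,0,-15,0],[0,0,-15,0]]' 0.7
python3 - <<'E'
from h import *
s=state(); cap('wrist','w7'); cap('top','top2')
E
```

```text
time: 15.7
eef_pos: [0.6284, 0.3054, 0.0068]
ee_rot: [2.25, 2.192, 0.002]
contact_force: [-0.4, 0.2, -1.5]
finger_gap: 0.014
time: 16.5
eef_pos: [0.6274, 0.305, 0.0657]
ee_rot: [-2.249, -2.192, 0.003]
contact_force: [-0.2, 0.3, 0.7]
finger_gap: 0.0386
time: 17.3
eef_pos: [0.6277, 0.3051, 0.2147]
ee_rot: [-2.25, -2.192, 0.003]
contact_force: [-0.9, 0.2, 0.2]
finger_gap: 0.0598
t 17.3 p [0.6277 0.3051 0.2147] r [-2.25  -2.192  0.003] F [-0.9  0.2  0.2] gap 0.0598
```

View pics/w7.png

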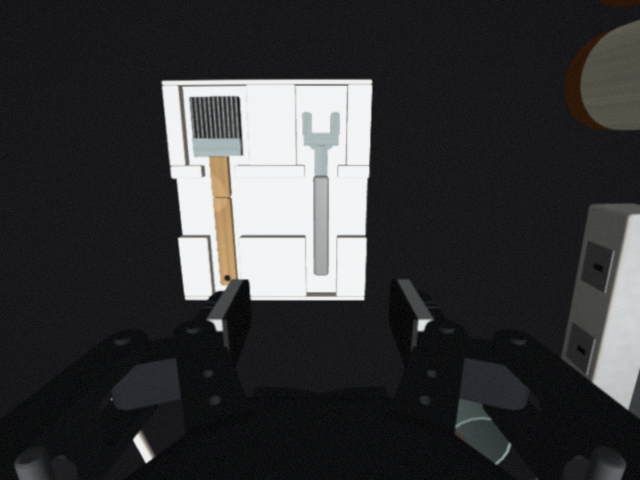

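View pics/top2.png

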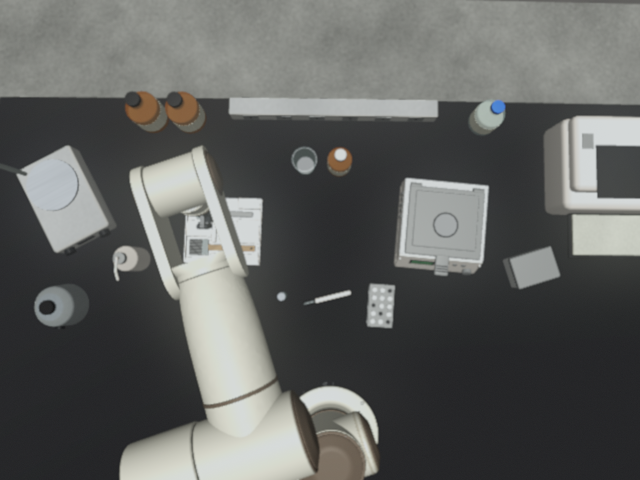

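Both tools lie in their compartments: brush in the left wide bay, spanner in the right one ((321,112)–(321,275)); bystanders unmoved in the top view. Now to the lid.

```bash
python3 - <<'E'
from h import *
plan([.470,-.292,.24],-4.2)
E
```

```text
from [0.6278 0.3051 0.215 ] yaw 88.51 -> shift cm [-60.1  -14.23  -2.46] turn 1.618
```

```bash
python3 -m creep '[[-4,-1,-1,0.13],[-8.5,-2,-2,0.27],[-13,-3.1,-2.5,0.41],[-17.5,-4.2,-2.5,0.55],[-22,-5.2,-2.5,0.69],[-26.5,-6.3,-2.5,0.83],[-31,-7.3,-2.5,0.97],[-35,-8.3,-2.5,1.1]]' 0.7; python3 - <<'E'
from h import *
plan([.470,-.292,.24],-4.2)
E
```

```text
time: 18.2
eef_pos: [0.5351, -0.0444, 0.2406]
ee_rot: [-3.066, -0.684, 0.0]
contact_force: [0.5, 0.3, 0.1]
finger_gap: 0.06
from [ 0.5351 -0.0444  0.2406] yaw 25.14 -> shift cm [-16.41  19.65   0.06] turn 0.512
```

```bash
python3 -m creep '[[-2.7,3.3,0,0.13],[-5.5,6.6,0,0.26],[-8.2,9.8,0,0.39],[-11,13.1,0,0.52],[-13.7,16.4,0,0.52],[-16.5,19.8,0,0.52],[-16.5,19.8,0,0.52],[-16.5,19.8,0,0.52]]'; python3 - <<'E'
from h import *
state();cap('wrist','w8')
E
```

```text
time: 19.0
eef_pos: [0.4718, -0.2929, 0.2403]
ee_rot: [-3.138, 0.121, 0.001]
contact_force: [-0.3, 1.0, 0.1]
finger_gap: 0.0601
t 19.0 p [ 0.4718 -0.2929  0.2403] r [-3.138e+00  1.210e-01  1.000e-03] F [-0.3  1.   0.1] gap 0.0601
```

View pics/w8.png

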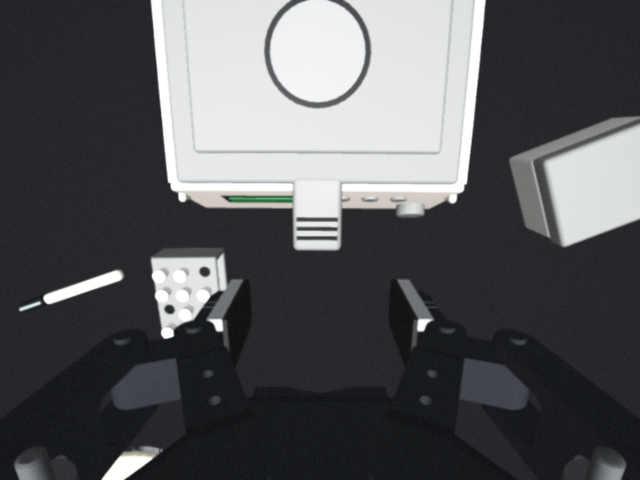

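Tongue at u 293–341, tip around v=243–249; lid front edge at v≈183. Zoom in to separate the top edge from the front face.

```bash
python3 - <<'E'
from h import *
z=np.load('pics/w8.npz');im=z['im']
cv2.imwrite('pics/w8c.png',cv2.resize(im[170:260,260:380,::-1],None,fx=6,fy=6,interpolation=cv2.INTER_CUBIC))
print(im[230:256,317].mean(1).round().tolist())
print(im[205,286:348].mean(1).round().tolist())
g=im.mean(2)
uv=[(293.5,241),(341,241),(317,243),(317,250),(170,184),(466,184),(193,152),(442,152)]
for zz in (.135,.121): print(zz,onplane('wrist',uv,zz,z['p'],z['r']).round(4).tolist())
E
```

```text
[131.0, 217.0, 232.0, 233.0, 232.0, 217.0, 125.0, 61.0, 66.0, 109.0, 189.0, 227.0, 230.0, 231.0, 230.0, 230.0, 229.0, 224.0, 203.0, 177.0, 107.0, 58.0, 43.0, 44.0, 39.0, 38.0]
[201.0, 201.0, 201.0, 201.0, 200.0, 194.0, 173.0, 172.0, 195.0, 214.0, 228.0, 237.0, 237.0, 238.0, 238.0, 239.0, 238.0, 238.0, 239.0, 238.0, 238.0, 239.0, 239.0, 239.0, 238.0, 239.0, 239.0, 239.0, 239.0, 240.0, 239.0, 238.0, 240.0, 239.0, 240.0, 238.0, 239.0, 238.0, 239.0, 239.0, 239.0, 239.0, 239.0, 238.0, 238.0, 239.0, 239.0, 239.0, 239.0, 238.0, 237.0, 228.0, 214.0, 195.0, 173.0, 157.0, 181.0, 201.0, 199.0, 203.0, 199.0, 199.0]
0.135 [[0.4653, -0.2732, 0.135], [0.4626, -0.3083, 0.135], [0.4624, -0.2904, 0.135], [0.457, -0.29, 0.135], [0.5145, -0.1891, 0.135], [0.4981, -0.4001, 0.135], [0.5352, -0.2095, 0.135], [0.5217, -0.3825, 0.135]]
0.121 [[0.4612, -0.2717, 0.121], [0.4584, -0.3088, 0.121], [0.4582, -0.29, 0.121], [0.4524, -0.2895, 0.121], [0.5132, -0.183, 0.121], [0.4958, -0.4058, 0.121], [0.5351, -0.2044, 0.121], [0.5208, -0.3873, 0.121]]
```

View pics/w8c.png

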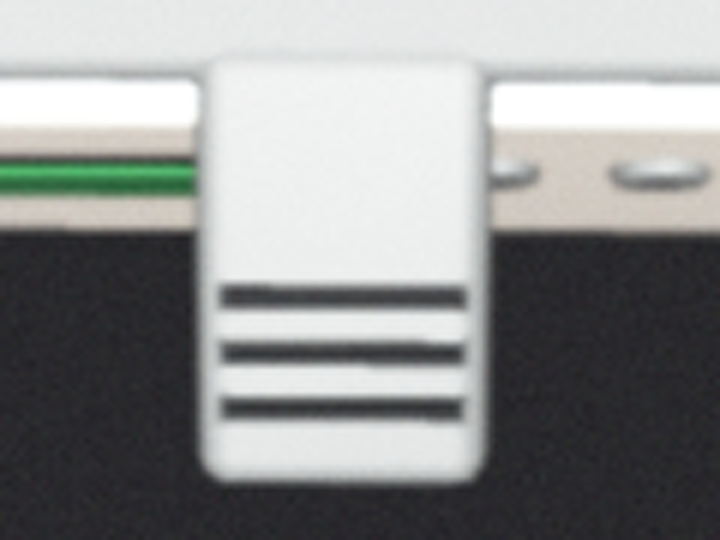

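```bash
python3 - <<'E'
from h import *
plan([.475,-.2915,.106],-4.4)
E
```

```text
from [ 0.4722 -0.2921  0.2405] yaw -4.34 -> shift cm [ 0.29 -0.07 13.45] turn 0.001
```

```bash
python3 -m creep '[[0.3,-0.1,2,0],[0.3,-0.1,4.5,0],[0.3,-0.1,7,0],[0.3,-0.1,9.5,0],[0.3,-0.1,11.5,0],[0.3,-0.1,12.8,0],[0.3,-0.1,13.4,0],[0.3,-0.1,13.4,0]]'; python3 - <<'E'
from h import *
state();plan([.475,-.2915,.106],-4.4);cap('wrist','w9');cap('side','side9')
E
```

```text
time: 19.85
eef_pos: [0.4754, -0.2909, 0.1066]
ee_rot: [-3.139, 0.117, 0.001]
contact_force: [0.3, -0.1, 0.4]
finger_gap: 0.0597
t 19.85 p [ 0.4754 -0.2909  0.1066] r [-3.139e+00  1.170e-01  1.000e-03] F [ 0.3 -0.1  0.4] gap 0.0597
from [ 0.4754 -0.2909  0.1066] yaw -4.27 -> shift cm [-0.04  0.06  0.06] turn 0.002
```

View pics/w9.png

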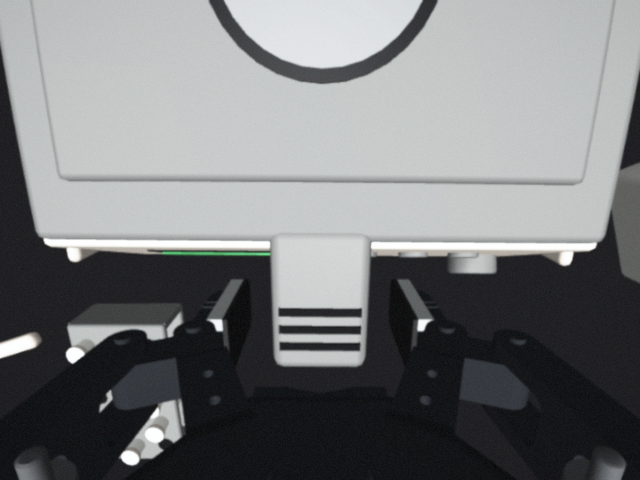

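View pics/side9.png

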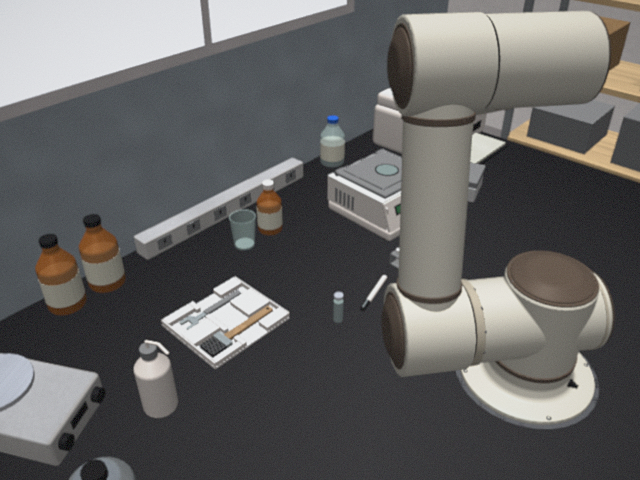

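Tongue (272–369 px) is centred between the pads. Close.

```bash
python3 -m creep '[[0,0.05,0,0],[0,0.05,0,0],[0,0.05,0,0],[0,0.05,0,0],[0,0.05,0,0],[0,0.05,0,0],[0,0.05,0,0],[0,0.05,0,0]]' 0; python3 - <<'E'
from h import *
s=state()
th=np.radians([0,2,5,8,12,16,20,25,30,35,40,45,50,55,60]); r=21.7
for a in th: print(round(np.degrees(a)),(r*(1-np.cos(a))).round(2),(-r*np.sin(a)).round(2))
E
```

```text
time: 20.75
eef_pos: [0.4757, -0.291, 0.108]
ee_rot: [-3.138, 0.118, -0.002]
contact_force: [-1.9, 12.1, 13.2]
finger_gap: 0.0349
t 20.75 p [ 0.4757 -0.291   0.108 ] r [-3.138e+00  1.180e-01 -2.000e-03] F [-1.9 12.1 13.2] gap 0.0349
0 0.0 -0.0
2 0.01 -0.76
5 0.08 -1.89
8 0.21 -3.02
12 0.47 -4.51
16 0.84 -5.98
20 1.31 -7.42
25 2.03 -9.17
30 2.91 -10.85
35 3.92 -12.45
40 5.08 -13.95
45 6.36 -15.34
50 7.75 -16.62
55 9.25 -17.78
60 10.85 -18.79
```

```bash
python3 -m creep '[[0,-0.08,-0.4,0],[0,-0.08,-0.8,0],[0,-0.08,-1.15,0],[0.05,-0.08,-1.5,0],[0.1,-0.08,-1.9,0],[0.1,-0.08,-2.25,0],[0.15,-0.08,-2.65,0],[0.2,-0.08,-3,0]]'; python3 - <<'E'
from h import *
s=state();cap('wrist','w10')
E
```

```text
time: 21.55
eef_pos: [0.4774, -0.2911, 0.137]
ee_rot: [-3.139, 0.118, -0.0]
contact_force: [4.2, 2.8, -5.4]
finger_gap: 0.0349
t 21.55 p [ 0.4774 -0.2911  0.137 ] r [-3.139  0.118 -0.   ] F [ 4.2  2.8 -5.4] gap 0.0349
```

View pics/w10.png

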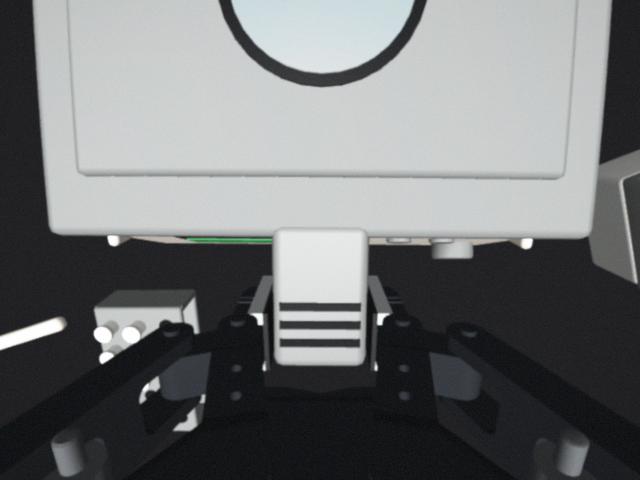

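The lid follows, held centrally (tongue 274–368). Continue along the arc.

```bash
python3 -m creep '[[0.1,0,-0.55,0],[0.2,0,-1.1,0],[0.3,0,-1.7,0],[0.45,0,-2.2,0],[0.6,0,-2.8,0],[0.75,0,-3.3,0],[0.9,0,-3.9,0],[1.1,0,-4.4,0]]'; python3 - <<'E'
from h import *
s=state()
def seg(a0,a1,r=21.7):
    for a in np.linspace(a0,a1,9)[1:]:
        A,B=np.radians([a,a0]); print([round(r*(np.cos(B)-np.cos(A)),2),0,round(-r*(np.sin(A)-np.sin(B)),2),0],end=' ')
    print()
seg(20,32);seg(32,44);seg(44,54);seg(54,60)
E
```

```text
time: 22.4
eef_pos: [0.4885, -0.292, 0.1813]
ee_rot: [-3.139, 0.118, -0.0]
contact_force: [2.4, 4.5, -5.9]
finger_gap: 0.035
t 22.4 p [ 0.4885 -0.292   0.1813] r [-3.139  0.118 -0.   ] F [ 2.4  4.5 -5.9] gap 0.035
[np.float64(0.2), 0, np.float64(-0.53), 0] [np.float64(0.42), 0, np.float64(-1.06), 0] [np.float64(0.65), 0, np.float64(-1.58), 0] [np.float64(0.89), 0, np.float64(-2.09), 0] [np.float64(1.14), 0, np.float64(-2.6), 0] [np.float64(1.41), 0, np.float64(-3.1), 0] [np.float64(1.69), 0, np.float64(-3.59), 0] [np.float64(1.99), 0, np.float64(-4.08), 0] 
[np.float64(0.31), 0, np.float64(-0.48), 0] [np.float64(0.63), 0, np.float64(-0.95), 0] [np.float64(0.96), 0, np.float64(-1.41), 0] [np.float64(1.3), 0, np.float64(-1.86), 0] [np.float64(1.66), 0, np.float64(-2.3), 0] [np.float64(2.03), 0, np.float64(-2.74), 0] [np.float64(2.4), 0, np.float64(-3.16), 0] [np.float64(2.79), 0, np.float64(-3.57), 0] 
[np.float64(0.33), 0, np.float64(-0.34), 0] [np.float64(0.67), 0, np.float64(-0.67), 0] [np.float64(1.02), 0, np.float64(-0.99), 0] [np.float64(1.37), 0, np.float64(-1.3), 0] [np.float64(1.73), 0, np.float64(-1.61), 0] [np.float64(2.1), 0, np.float64(-1.91), 0] [np.float64(2.47), 0, np.float64(-2.2), 0] [np.float64(2.85), 0, np.float64(-2.48), 0] 
[np.float64(0.23), 0, np.float64(-0.17), 0] [np.float64(0.46), 0, np.float64(-0.33), 0] [np.float64(0.7), 0, np.float64(-0.49), 0] [np.float64(0.94), 0, np.float64(-0.64), 0] [np.float64(1.18), 0, np.float64(-0.8), 0] [np.float64(1.42), 0, np.float64(-0.95), 0] [np.float64(1.66), 0, np.float64(-1.09), 0] [np.float64(1.9), 0, np.float64(-1.24), 0]
```

```bash
python3 -m creep '[[0.2,-0.02,-0.55,0],[0.4,-0.04,-1.05,0],[0.65,-0.05,-1.6,0],[0.9,-0.05,-2.1,0],[1.15,-0.05,-2.6,0],[1.4,-0.05,-3.1,0],[1.7,-0.05,-3.6,0],[2,-0.05,-4.1,0]]' && python3 -m creep '[[0.3,0,-0.5,0],[0.65,0,-0.95,0],[0.95,0,-1.4,0],[1.3,0,-1.85,0],[1.65,0,-2.3,0],[2,0,-2.75,0],[2.4,0,-3.15,0],[2.8,0,-3.6,0]]'; python3 - <<'E'
from h import *
s=state();cap('wrist','w11')
E
```

```text
time: 23.2
eef_pos: [0.5084, -0.2935, 0.2222]
ee_rot: [3.139, -0.119, -0.0]
contact_force: [2.4, -5.3, -6.8]
finger_gap: 0.0351
time: 24.0
eef_pos: [0.5363, -0.2958, 0.2579]
ee_rot: [3.139, -0.119, -0.001]
contact_force: [4.4, -8.0, -9.4]
finger_gap: 0.0348
t 24.0 p [ 0.5363 -0.2958  0.2579] r [ 3.139e+00 -1.190e-01 -1.000e-03] F [ 4.4 -8.  -9.4] gap 0.0348
```

View pics/w11.png

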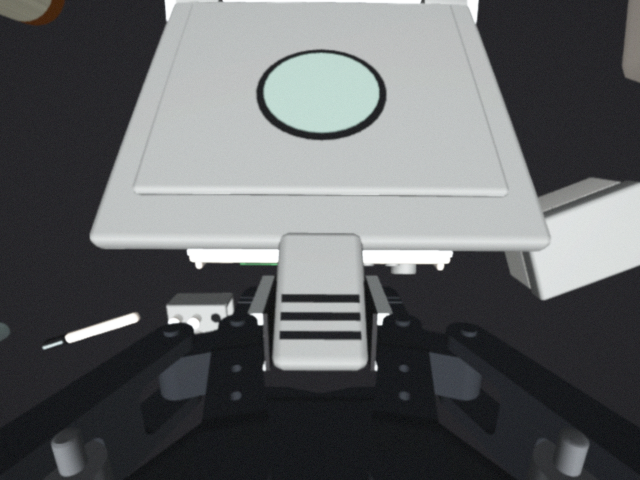

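Lid ~44°, tongue still centred (275–367), forces small. Continue.

```bash
python3 -m creep '[[0.35,0.03,-0.35,0],[0.65,0.06,-0.65,0],[1,0.08,-1,0],[1.35,0.08,-1.3,0],[1.75,0.08,-1.6,0],[2.1,0.08,-1.9,0],[2.45,0.08,-2.2,0],[2.85,0.08,-2.5,0]]' && python3 -m creep '[[0.25,0,-0.15,0],[0.45,0,-0.35,0],[0.7,0,-0.5,0],[0.95,0,-0.65,0],[1.2,0,-0.8,0],[1.4,0,-0.95,0],[1.65,0,-1.1,0],[1.85,0,-1.25,0]]'; python3 - <<'E'
from h import *
s=state();p=s['eef_pos'];cap('wrist','w12');cap('side','side12');cap('top','top12')
dz=p[2]-.108;dx=np.hypot(p[0]-.4757,p[1]+.291)
print(np.degrees(np.arcsin(dz/.2165)),np.degrees(np.arccos(1-dx/.2165)),np.degrees(2*np.arctan2(dx,dz)))
E
```

```text
time: 24.85
eef_pos: [0.5649, -0.2982, 0.2829]
ee_rot: [-3.139, 0.118, 0.0]
contact_force: [1.3, -2.7, -10.4]
finger_gap: 0.0351
time: 25.65
eef_pos: [0.5833, -0.2997, 0.295]
ee_rot: [-3.139, 0.118, 0.0]
contact_force: [3.9, -5.3, -15.3]
finger_gap: 0.035
t 25.65 p [ 0.5833 -0.2997  0.295 ] r [-3.139  0.118  0.   ] F [  3.9  -5.3 -15.3] gap 0.035
59.76051212843451 59.89912093818451 59.96885513178265
```

View pics/w12.png

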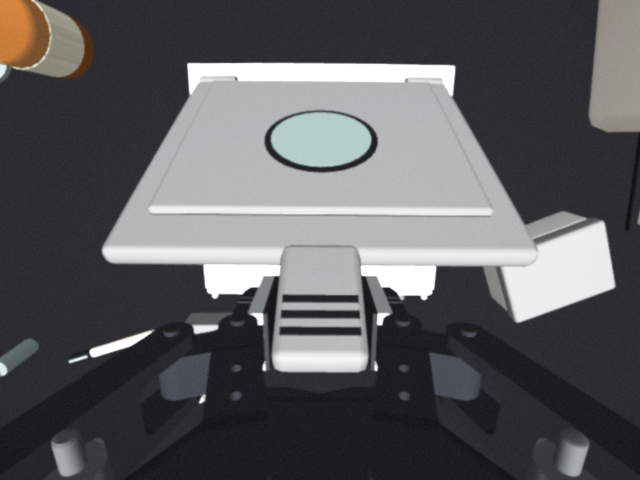

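View pics/side12.png

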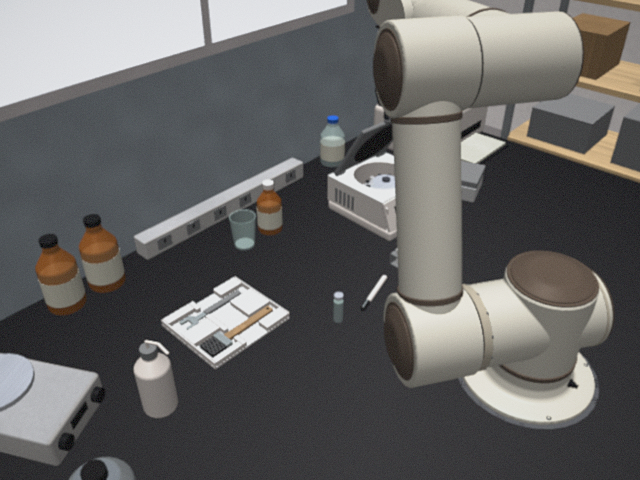

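View pics/top12.png

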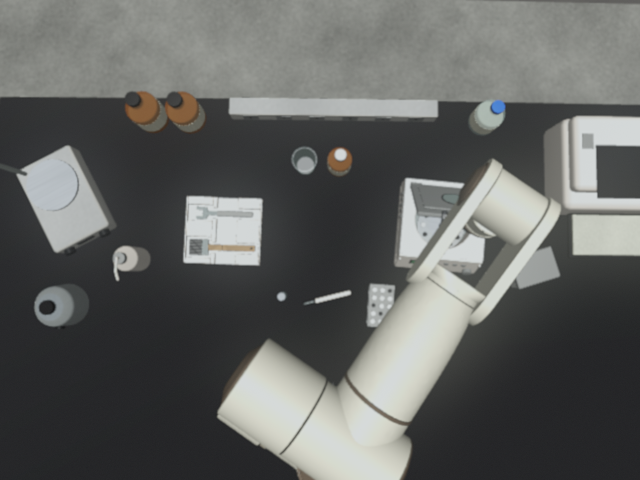

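Lid is up, held, everything else unmoved (both tools in tray; bystanders at the same pixels). Independent check of the angle from the lid's surface in the wrist depth picture.

```bash
cat > ang.py <<'E'
from h import *
import sys
z=np.load('pics/%s.npz'%sys.argv[1]);d=z['d']
for roi in((200,90,430,205),(170,180,470,205),(400,110,450,200)):
    v,u=np.mgrid[roi[1]:roi[3],roi[0]:roi[2]];u=u.ravel();v=v.ravel();q=d[v,u]>0;u=u[q];v=v[q]
    P=withdepth('wrist',np.c_[u,v],d[v,u],z['p'],z['r'])
    A=np.c_[P[:,:2],np.ones(len(P))]
    k=np.ones(len(P),bool)
    for _ in range(5):
        c,*_=np.linalg.lstsq(A[k],P[k,2],rcond=None);e=P[:,2]-A@c;k=abs(e)<.003
    n=np.array([-c[0],-c[1],1]);n/=np.linalg.norm(n)
    print('angle',np.degrees(np.arccos(abs(n[2]))).round(2),'tilt dir',np.degrees(np.arctan2(n[1],n[0])).round(1),'rms',e[k].std().round(4),k.mean().round(2))
E
python3 ang.py w12; python3 - <<'E'
from h import *
# zero reference: same fit on the shut lid
z=np.load('pics/w8.npz');d=z['d'];v,u=np.mgrid[10:175,180:450];u=u.ravel();v=v.ravel();q=d[v,u]>0;u=u[q];v=v[q]
P=withdepth('wrist',np.c_[u,v],d[v,u],z['p'],z['r']);c,*_=np.linalg.lstsq(np.c_[P[:,:2],np.ones(len(P))],P[:,2],rcond=None)
print('shut tilt',np.degrees(np.arctan(np.hypot(*c[:2]))), c)
E
```

```text
angle 58.93 tilt dir -4.7 rms 0.0012 0.94
angle 58.65 tilt dir -4.8 rms 0.0008 1.0
angle 59.01 tilt dir -4.9 rms 0.0008 0.99
shut tilt 2.900638456070391 [ 0.05003767 -0.00797354  0.10933941]
```

```bash
python3 - <<'E'
from h import *
def fit(fn,rois):
    z=np.load('pics/%s.npz'%fn);d=z['d']
    for r in rois:
        v,u=np.mgrid[r[1]:r[3],r[0]:r[2]];u=u.ravel();v=v.ravel();q=d[v,u]>0;u=u[q];v=v[q]
        P=withdepth('wrist',np.c_[u,v],d[v,u],z['p'],z['r']);A=np.c_[P[:,:2],np.ones(len(P))];k=np.ones(len(P),bool)
        for _ in range(6):
            c,*_=np.linalg.lstsq(A[k],P[k,2],rcond=None);e=P[:,2]-A@c;k=abs(e)<max(.002,1.5*e[k].std())
        print(fn,r,'open angle',np.degrees(np.arctan(-c[0])).round(2),'rms',e[k].std().round(4),k.mean().round(2),'z med',np.median(P[:,2]).round(4))
fit('w8',[(195,10,255,145),(380,10,435,145),(195,110,440,148),(40,200,140,420)])
fit('w9',[(60,10,200,170),(450,10,560,170),(100,190,260,230)])
fit('w10',[(90,10,210,165),(440,10,550,165)])
fit('w11',[(180,30,250,180),(390,30,460,180)])
fit('w12',[(190,100,255,205),(390,100,450,205)])
# bench plane in w7, w1
fit('w1',[(230,20,300,270),(350,150,400,300)])
E
```

```text
w8 (195, 10, 255, 145) open angle 0.06 rms 0.0007 0.99 z med 0.1408
w8 (380, 10, 435, 145) open angle 0.08 rms 0.0007 1.0 z med 0.1408
w8 (195, 110, 440, 148) open angle -0.22 rms 0.0007 1.0 z med 0.1408
w8 (40, 200, 140, 420) open angle 5.53 rms 0.008 0.38 z med 0.0014
w9 (60, 10, 200, 170) open angle 0.1 rms 0.0006 1.0 z med 0.1408
w9 (450, 10, 560, 170) open angle 0.08 rms 0.0007 1.0 z med 0.1408
w9 (100, 190, 260, 230) open angle -0.22 rms 0.0006 1.0 z med 0.1348
w10 (90, 10, 210, 165) open angle 7.66 rms 0.0006 1.0 z med 0.1584
w10 (440, 10, 550, 165) open angle 7.62 rms 0.0006 1.0 z med 0.1583
w11 (180, 30, 250, 180) open angle 43.21 rms 0.0006 1.0 z med 0.213
w11 (390, 30, 460, 180) open angle 43.2 rms 0.0006 1.0 z med 0.2123
w12 (190, 100, 255, 205) open angle 58.89 rms 0.0007 0.97 z med 0.2338
w12 (390, 100, 450, 205) open angle 58.89 rms 0.0007 0.97 z med 0.2326
w1 (230, 20, 300, 270) open angle 0.02 rms 0.0008 0.99 z med 0.0008
w1 (350, 150, 400, 300) open angle 0.07 rms 0.0007 0.99 z med 0.0009
```

Depth fit is unbiased on the shut lid (0.08°) and reads 58.9–59.0° now; the force says I'm slightly outside the arc. Correct by about 1° and slightly inward.

```bash
python3 -m creep '[[0.1,0.02,-0.04,0],[0.2,0.04,-0.08,0],[0.3,0.04,-0.1,0],[0.35,0.04,-0.12,0],[0.35,0.04,-0.12,0],[0.35,0.04,-0.12,0],[0.35,0.04,-0.12,0],[0.35,0.04,-0.12,0]]'; python3 - <<'E'
from h import *
s=state();cap('wrist','w13')
E
python3 ang.py w13
```

```text
time: 26.6
eef_pos: [0.5864, -0.3001, 0.2968]
ee_rot: [-3.139, 0.118, -0.0]
contact_force: [-1.2, 4.0, -3.7]
finger_gap: 0.0353
t 26.6 p [ 0.5864 -0.3001  0.2968] r [-3.139  0.118 -0.   ] F [-1.2  4.  -3.7] gap 0.0353
angle 59.89 tilt dir -4.7 rms 0.0011 0.93
angle 59.51 tilt dir -4.8 rms 0.0008 1.0
angle 59.93 tilt dir -5.0 rms 0.0008 0.98
```

59.9° with low forces. Hold once more to confirm it is steady, then hand in.

```bash
python3 -m creep '[[0,0,0,0],[0,0,0,0],[0,0,0,0],[0,0,0,0],[0,0,0,0],[0,0,0,0],[0,0,0,0],[0,0,0,0]]'; python3 - <<'E'
from h import *
s=state();cap('wrist','w14');cap('top','top14')
a=cv2.imread('pics/top0.png').astype(int);b=cv2.imread('pics/top14.png').astype(int)
for n,(x0,y0,x1,y1) in dict(beaker=(288,145,322,176),bottle=(325,145,355,178),vial=(272,288,292,305),marker=(300,286,356,308),rack=(362,280,382,330),wash=(108,242,155,285)).items():
    print(n,'diff',abs(a-b)[y0:y1,x0:x1].mean().round(1))
E
python3 ang.py w14
python3 -c "
from bench import env; print(env.close_job())"
```

```text
time: 27.45
eef_pos: [0.5864, -0.3001, 0.2968]
ee_rot: [-3.139, 0.118, -0.0]
contact_force: [-1.7, 5.2, -1.6]
finger_gap: 0.035
t 27.45 p [ 0.5864 -0.3001  0.2968] r [-3.139  0.118 -0.   ] F [-1.7  5.2 -1.6] gap 0.035
beaker diff 1.7
bottle diff 1.6
vial diff 1.8
marker diff 1.7
rack diff 5.4
wash diff 1.9
angle 59.9 tilt dir -4.7 rms 0.0011 0.93
angle 59.55 tilt dir -4.8 rms 0.0008 1.0
angle 59.93 tilt dir -5.0 rms 0.0007 0.98
the job is handed in; nothing more can be done
None
```

The brush and the rotor spanner are lying flat in their own tray compartments, released. The lid is raised to about 60° and still gripped there. I handed the job in at about 27.5 s of the 62 s allowed.

- **Lid angle:** fitting the lid's surface in the wrist depth picture gave 59.5–59.9° over three patches, and about 0.1° on the shut lid. Before I corrected by about 1°, the arm's position put the lid at 59.9° while the depth picture read 58.9°. I went by the depth picture.
- **Steadiness:** over a final 0.8 s hold, neither the arm pose nor the depth reading changed beyond noise. Wrist force stayed around 6 N or less, and the tongue was centred in the jaws in the last wrist picture I looked at, at about 59°.
- **Tools in the tray:** wrist pictures showed each tool inside its own compartment, and both tools were still there in top and side pictures taken with the lid at about 59°.
- **Other items:** the top view shows no sign that the beaker, brown bottle, vial, marker or wash bottle moved. The tube rack's patch differed a little more (5.4 against about 1.7 for the others). I think that is the arm beside it, since the rack looked to be in the same place, but I did not measure it. The tip box was partly hidden by the arm at the end, so I did not check it numerically.

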